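Take the lock off a bench isolator and switch it on

ROBOT

A 6-joint arm with a two-finger parallel gripper is mounted at the origin on a cart in front of the work surface, level with it; the furniture and walls round the work are solid. World frame = base frame: x ahead of the robot, y to its left, z up, the work surface at z = 0. Lengths are in m, angles in degrees, forces in N, time in s.
With the tool pointing down it reaches from about 0.35 to 0.875 m from the base axis. Payload 4.2 kg.
Tool frame: the origin (TCP) lies midway between the tips of the shut fingers; the grasp point (between the pads) lies 19 mm behind it; y points along the fingers, z is the direction in which the jaws open and shut, and the axes are right-handed (so a half turn about y gives the same grasp; the last joint's range is limited). The gripper opens to 87 mm and grips with 3 to 60 N. Pads are 19 mm wide; open, the fingers measure 117 mm over their backs; the gripper's body (75 mm by 190 mm) begins 51 mm behind the grasp point.
Start: joints at [-54.454, 22.042, 0.453, 0, -68.411, -14.817], TCP at [0.221, -0.585, 0.223] pointing down, gripper open.
Joint ranges: [-179.83, 179.83], [-69.29, 118.12], [-61.27, 80.66], [-181.25, 117.63], [-171.15, -9.14], [-177.46, 177.46]. Speed limits (degrees/s): [159.86, 159.86, 180, 180, 180, 180].

INTERFACE

Orientations are given as [roll, pitch, yaw] about the fixed x, y, z axes, in that order (R = Rz(yaw) Ry(pitch) Rx(roll)).
In Python, from workcell import env gives the robot as it stands. The module is installed in compiled form; this text tells all that it offers. Calls block until the motion is done:
- env.goto(position, orientation): joint-space move of the TCP to a pose.
- env.move_straight(position, rotation=None, rate=0.15, force_limit=None): straight line of the TCP; rotation=None keeps the orientation; rate is the mean speed in m/s. With force_limit (N) it stops when the force on the tool has changed by that much, and returns True; else False.
- env.set_joints(angles): joint-space move.
- env.gripper_to(opening, grasp_force=None): opening from 0.0 (shut) to 1.0 (fully open); grasp_force is the grip in N (None keeps the last); returns when the fingers have stopped.
- env.dwell(seconds).
- env.inverse_kinematics(position, orientation): joint angles nearest the present ones, or None.
- env.read_state(): the state.
- env.grab_frame(name): name is "scene" or "top" or "wrist"; returns a dict with "image" (384x512x3 uint8, blue, green, red), "fx", "fy", "cx", "cy" (pixels), "position" and "orientation" of the camera in the world. Camera axes: x right, y up, looking along -z (the intrinsics and any distortion apply to the point x, -y, -z); pixel columns grow to the right and rows downward; lengths in m; the calibration is good to about 2 mm. The wrist camera is an equidistant fisheye: a pixel r from the principal point sees the ray r / f radians off the axis. A picture is of the moment at which its call begins. There is no depth.
A pose or a line that the arm cannot do raises env.Unreachable and nothing moves.
- env.close_job(): hands the job in, once; it reports no verdict.
Trained networks look in a picture, given as the dict that the camera call returned (one of the last four; its "shot" number tells which), for a name from the list of things; names that differ only in an ending like _2 or _b are one class to them, and where a whole thing is asked for, a point or a joint stands for the part that bears it (a point fixed in the world has none). Each returns a list of dicts, best first, with "score" (0 to 1); they miss things now and then, are a little off and sometimes report something else, mostly with a low value. They report only what shows in the picture. A call takes as long as a camera call.
- env.search_frame(picture, thing): "xyz" ([x, y, z] in m, in world coordinates, good to about 4 mm: the middle of the surface that is visible of it).
- env.trace(picture, thing): "mask" (384x512 bool, what is visible of it).
The state is a dict: "clock": time; "joint_positions": joint angles; "qvel": joint speeds; "joint_torque": joint torques, N m; "position": TCP position; "tool_rot": TCP orientation; "force": force on the tool from outside, world axes, zero at the start; "wrist_torque": the same for the moment, N m; "opening": opening from 0.0 (shut) to 1.0 (fully open).
Only numpy, scipy, OpenCV 4.12 (cv2) and the standard library are available. Lean on these libraries where they do the work, as an engineer would, in place of code of your own. Each camera call takes 0.05 s, during which the arm holds its last target. There are 200 camera calls.

TASK

The isolator box on the worktop is locked off. Turn the blue clamp knob a quarter turn counter-clockwise until it stops to free the steel lock bar, slide the bar by its black tab fully back, away from the red handle, and then turn the red handle a quarter turn clockwise so that it clicks into its ON detent at the green dot. Leave everything released, the bar still back, and do not disturb the radio, carton, stapler and vial that stand around.

Things in the scene. Friction and masses are not known exactly. Their poses are not given: they have to be found in the camera images.
- isolator: grey wedge-shaped isolator box, fixed to the worktop, 163 mm deep (x) by 340 mm wide (y) by 116 mm high. Origin at the centre of its underside on the worktop, z up; -x is its low front (35 mm high). Its white panel slopes at 30 degrees to the horizontal and faces up and to -x.
- panel (a point): centre of the sloping white panel (160 by 332 mm), on its surface. Axes: x up the slope, y along the box to the left (seen from the front), z = outward normal, 30 degrees from vertical. Handle axis at x, y = -20, -95 mm; clamp knob axis at 35, 95 mm; lock bar along y at x = 0. Clockwise is as seen looking at the panel from outside.
- handle (a joint): angle (rad) of the red handle about the panel normal, clockwise positive: 0 = OFF (bar along panel y, white stripe at the black dot), 1.571 = ON (bar along panel x, white stripe up the slope at the green dot). A spring detent pulls it to the nearer of the two, resisting with about 0.3 N m. End stops -0.08 and 1.65. Blocked after about 0.1 while the lock bar is forward.
- lock_bar (a joint): position (m) of the lock bar along panel +y: 0 = forward, its nose in the way of the handle; 0.045 = fully back against its stop. Friction about 1.2 N. It cannot move back while the clamp knob is clamped.
- clamp_knob (a joint): angle (rad) of the blue clamp knob about the panel normal, counter-clockwise positive: 0 = clamped (wing along panel x), 1.571 = free, at its stop (wing along panel y, parallel to the bar). The steel cam under the knob clears the bar's lug only from about 1.35 on.
- handle_grip (a point): on the handle's axis, 36 mm out from the panel, the height to grip. The red bar is 100 mm long, 16 mm wide, from 15 to 48 mm out from the panel; grip across the 16 mm. Axes turn with the handle: y along the bar towards the white stripe, z = panel normal outward.
- tab_grip (a point): centre of the black tab of the lock bar, 36 mm out from the panel; the tab is 18 mm (panel x) by 20 mm (panel y), its top 48 mm out. Axes = panel axes. At joint 0 it lies at panel y = -10 mm.
- knob_grip (a point): on the clamp knob's axis, 36 mm out from the panel. The blue wing is 50 mm long, 14 mm wide, from 20 to 50 mm out; grip across the 14 mm. Axes turn with the knob: x along the wing, z = panel normal outward.
- radio: black two-way radio lying flat, loose, 151x58x31 mm, origin at the centre of its underside, x along its length; to be left alone
- carton: small light-blue carton standing upright, loose, 50x34x80 mm, origin at the centre of its underside; to be left alone
- stapler: black desk stapler, loose, 150x34x48 mm, origin at the centre of its underside, x along its length; to be left alone
- vial: small white vial with a blue cap, loose, upright, diameter 31 mm, 67 mm high, origin at the centre of its underside; to be left alone

How it is judged (in metres and radians):
On the way, in this order (a step that is already met when the one before it is completed fails the run):
1. the clamp knob is turned free (value of joint clamp_knob above 1.35 rad), for 0.1 s.
2. the lock bar is slid back (value of joint lock_bar above 0.038 m), for 0.1 s.
3. the handle is in its ON detent (value of joint handle above 1.45 rad), for 0.1 s.
At the end, for the whole second after the job is handed in: The handle rests in its ON detent (joint above 1.45 rad), the lock bar is back (more than 38 mm of 45 mm) and the clamp knob is still in its free position (above 1.35 rad), all released and still (value of joint handle above 1.45 rad and value of joint lock_bar above 0.038 m and value of joint clamp_knob above 1.35 rad and velocity of joint handle between -0.05 and 0.05 rad/s); the robot touches nothing.
It fails at once if radio, carton, stapler or vial moved by more than 20 mm (distance of any of radio, carton, stapler, vial from where it was at the start of the episode above 0.02 m).
It also fails if it takes over 61 s, if anything falls off the work surface, if the arm or the gripper's body presses on something with over 40 N, if the wrist force passes 120 N, or if a joint passes its speed limit or range.

## Working session

There is one attempt and no reset: what is moved stays moved. The work goes in short steps, each a Python script; the robot and the scene stay as the last script left them, time stands still between calls to the robot, and variables do not carry over. Pictures are saved under pics/ and viewed, about 8 in all and at most 12, crops included, and the job is handed in when it is done.

```bash
mkdir -p pics; python3 - <<'E'
from workcell import env
import cv2, numpy as np
s=env.read_state(); print(s['clock'],s['position'],s['tool_rot'],s['opening'])
for n in ["scene","top"]:
    f=env.grab_frame(n); cv2.imwrite(f"pics/{n}0.png",f["image"])
    print(n,f["position"],f["orientation"],f["fx"],f["cx"],f["cy"],[k for k in f])
    for t in ["isolator","panel","handle","lock_bar","clamp_knob","handle_grip","tab_grip","knob_grip","radio","carton","stapler","vial"]:
        try: r=env.search_frame(f,t); print(t,[(np.round(a['xyz'],3).tolist(),round(a['score'],2)) for a in r[:2]])
        except Exception as e: print(t,repr(e))
a=cv2.imread("pics/scene0.png");b=cv2.imread("pics/top0.png")
print(env.read_state()['clock'])
E
```

```text
0.0 [ 0.2210334  -0.58397059  0.22147788] [-8.98765134e+01  4.81529030e-03  2.07172499e+01] 0.9980684442723174
scene [-0.22866103  0.44227124  0.94531656] [  45.92916263    0.67068141 -121.13059299] 416.5328190097487 254.72320942061967 190.30201657637505 ['image', 'fx', 'fy', 'cx', 'cy', 'position', 'orientation', 'shot']
isolator [([0.626, -0.043, 0.074], 0.79)]
panel [([0.63, -0.051, 0.079], 0.89), ([0.633, -0.044, 0.084], 0.27)]
handle [([0.57, -0.139, 0.104], 0.63)]
lock_bar [([0.629, -0.042, 0.088], 0.65)]
clamp_knob [([0.571, -0.137, 0.104], 0.22)]
handle_grip [([0.569, -0.137, 0.108], 0.48), ([0.668, -0.399, 0.03], 0.27)]
tab_grip [([0.632, -0.047, 0.085], 0.89)]
knob_grip []
radio [([0.666, -0.398, 0.029], 0.89)]
carton []
stapler [([0.544, 0.38, 0.034], 0.96)]
vial [([0.541, 0.378, 0.035], 0.56), ([0.383, 0.09, 0.046], 0.54)]
top [0.34972807 0.00948998 1.11690635] [  9.04774526  -2.37468662 -88.50797571] 355.0910680741601 259.28909885696663 189.5308293550486 ['image', 'fx', 'fy', 'cx', 'cy', 'position', 'orientation', 'shot']
isolator [([0.641, -0.064, 0.09], 0.75)]
panel [([0.632, -0.058, 0.09], 0.62)]
handle [([0.576, -0.142, 0.106], 0.57)]
lock_bar [([0.633, -0.056, 0.08], 0.9)]
clamp_knob [([0.671, 0.029, 0.124], 0.54)]
handle_grip [([0.572, -0.138, 0.108], 0.64)]
tab_grip [([0.628, -0.052, 0.086], 0.62)]
knob_grip [([0.674, 0.029, 0.122], 0.63)]
radio [([0.673, -0.406, 0.032], 0.94)]
carton [([0.426, -0.38, 0.081], 0.61), ([0.574, -0.139, 0.109], 0.24)]
stapler [([0.556, 0.367, 0.035], 0.66)]
vial [([0.67, 0.027, 0.124], 0.73), ([0.384, 0.082, 0.068], 0.52)]
1.3
```

View pics/scene0.png

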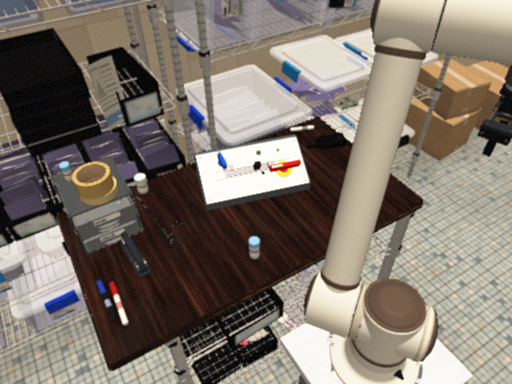

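View pics/top0.png

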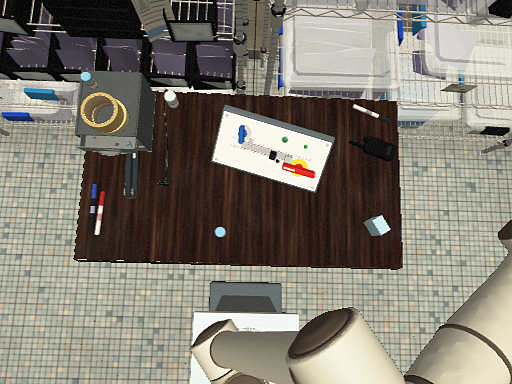

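The two views show the white panel tilted about -15° in yaw. In the top view the knob is at about (242,133), the tab at (274,156), the handle at (298,170) and the vial at (220,232). The carton, radio and stapler are well away from it. Next I'll fit the box pose from the panel outline and the part detections.

```bash
cat > h.py <<'E'
from workcell import env
import numpy as np, cv2, json
from scipy.spatial.transform import Rotation as R
from scipy.optimize import least_squares
def iso2w(p,P): # p=[x,y,z0,yaw deg], panel coords P -> world
    Rp=R.from_euler('z',p[3],degrees=True)*R.from_euler('y',-30,degrees=True)
    c=R.from_euler('z',p[3],degrees=True).apply([-0.0115,0,0.0755])+np.array(p[:3])
    return Rp.apply(np.atleast_2d(P))+c
def project(f,W):
    c=R.from_euler('xyz',f['orientation'],degrees=True).inv().apply(W-np.array(f['position']))
    return np.c_[f['cx']+f['fx']*c[:,0]/-c[:,2], f['cy']+f['fy']*-c[:,1]/-c[:,2]]
def pose(p,P,ang): # TCP pose: at panel point P, jaw axis at ang deg (CCW about normal from panel x)
    Rp=R.from_euler('z',p[3],degrees=True)*R.from_euler('y',-30,degrees=True)
    a=np.radians(ang); z=np.array([np.cos(a),np.sin(a),0]); y=np.array([0,0,-1.])
    M=np.c_[np.cross(y,z),y,z]
    return iso2w(p,P)[0], (Rp*R.from_matrix(M)).as_euler('xyz',degrees=True)
E
cat > fit.py <<'E'
from h import *
fs={n:env.grab_frame(n) for n in ["top","scene"]}
obs=[];C=np.array([[80,166,0],[80,-166,0],[-80,-166,0],[-80,166,0]])/1e3
out={}
p0=np.array([.640,-.05,0,-15.])
for n,f in fs.items():
    q=project(f,iso2w(p0,C)).astype(np.float32)
    im=f['image']; m=np.zeros(im.shape[:2],np.uint8)
    c=q.mean(0); cv2.fillConvexPoly(m,((q-c)*1.15+c).astype(int),255)
    g=im.min(2); w=((g>110)&(m>0)).astype(np.uint8)
    w=cv2.morphologyEx(w,cv2.MORPH_OPEN,np.ones((3,3),np.uint8))
    k=max(cv2.findContours(w,cv2.RETR_EXTERNAL,cv2.CHAIN_APPROX_NONE)[0],key=cv2.contourArea)
    hull=cv2.convexHull(k)[:,0].astype(float)
    # dense hull edge points
    hull=np.vstack([np.linspace(a,b,max(2,int(np.hypot(*(b-a))))) [:-1] for a,b in zip(hull,np.roll(hull,-1,0))])
    out[n]=hull; v=im.copy(); cv2.polylines(v,[hull.astype(int)],True,(0,0,255),1); cv2.imwrite(f"pics/hull_{n}.png",v)
def res(p,ns):
    r=[]
    for n in ns:
        q=project(fs[n],iso2w(p,C)).astype(np.float32)
        r+=[cv2.pointPolygonTest(q.reshape(-1,1,2),(float(a),float(b)),True) for a,b in out[n]]
    return np.array(r)
def fit(ns,fixz):
    lo=lambda p:res(np.insert(p,2,0) if fixz else p,ns)
    s=least_squares(lo,np.delete(p0,2) if fixz else p0,x_scale=[.01,.01,5] if fixz else [.01,.01,.01,5],diff_step=1e-4,loss='soft_l1')
    return np.insert(s.x,2,0) if fixz else s.x, np.sqrt(np.mean(lo(s.x)**2))
for ns,z in ((["top"],1),(["scene"],1),(["top","scene"],1),(["top","scene"],0)):
    p,e=fit(ns,z); print(ns,np.round(p,4),round(e,2))
    if ns==["top","scene"] and z: json.dump(p.tolist(),open("p.json","w")); best=p
P=np.array([[-20,-95,48],[0,-10,48],[35,95,50]])/1e3
print(iso2w(best,P).round(3))
f=fs["top"]; v=f['image'].copy()
for a in project(f,np.vstack([iso2w(best,P),iso2w(best,C)])): cv2.circle(v,tuple(int(round(t)) for t in a),1,(255,0,255),-1)
a=cv2.resize(v[85:215,190:360],None,fx=4,fy=4,interpolation=cv2.INTER_NEAREST); cv2.imwrite("pics/fit.png",a)
E
python3 fit.py
```

```text
['top'] [  0.6451  -0.0617   0.     -15.0292] 0.33
['scene'] [  0.645   -0.0613   0.     -15.7079] 1.17
['top', 'scene'] [  0.6451  -0.0616   0.     -15.1395] 0.85
['top', 'scene'] [ 6.43600e-01 -6.09000e-02  4.50000e-03 -1.51163e+01] 0.79
[[ 0.569 -0.139  0.107]
 [ 0.608 -0.062  0.117]
 [ 0.664  0.032  0.136]]
```

View pics/fit.png

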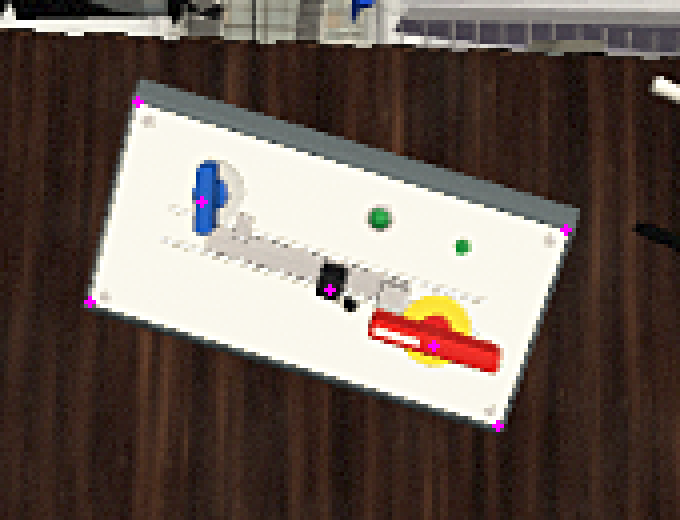

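The fit is consistent: the outline residual is 0.33 px and the z offset is only about 4 mm. Next is an IK check of the whole plan. If it passes, I'll hover over the knob and look through the wrist camera.

```bash
python3 - <<'E'
from h import *
p=json.load(open("p.json"))
for base in (0,180):
    for nm,P,A in (("knobhov",[.035,.095,.11],90),("knob",[.035,.095,.022],90),("knob2",[.035,.095,.022],135),("knob3",[.035,.095,.022],180),("tab",[0,-.01,.022],180),("tab2",[0,.035,.022],180),("h",[-.02,-.095,.022],180),("h2",[-.02,-.095,.022],90),("h3",[-.02,-.095,.022],85)):
        q=env.inverse_kinematics(*pose(p,P,A+base)); print(base,nm,None if q is None else np.round(q,0))
E
```

```text
0 knobhov [  20.   13.  -40.   56.  -20. -175.]
0 knob [  3.  21. -42. 105.  -9. 149.]
0 knob2 [   3.   21.  -42.  105.   -9. -166.]
0 knob3 [   3.   21.  -42.  105.   -9. -121.]
0 tab None
0 tab2 None
0 h None
0 h2 None
0 h3 None
180 knobhov [ 20.  13. -40.  56. -20.   5.]
180 knob [  3.  21. -42. 105.  -9. -31.]
180 knob2 [  3.  21. -42. 105.  -9.  14.]
180 knob3 [  3.  21. -42. 105.  -9.  59.]
180 tab None
180 tab2 None
180 h None
180 h2 None
180 h3 None
```

The exact normal approach runs into the joint-5 limit, because the forearm lines up with the tool. I'll scan for small leans of the tool about the jaw axis, which keeps the pads flat on the parts.

```bash
cat >> h.py <<'E'
def gpose(p,G,ang,lean=0.,leanx=0.):
    """TCP pose: grasp point at panel point G, jaw axis at ang deg (CCW about normal from panel x); tool body leaned
    by lean deg about the jaw axis (body towards panel direction ang+90), leanx: body leaned along the jaw axis."""
    Rp=R.from_euler('z',p[3],degrees=True)*R.from_euler('y',-30,degrees=True)
    a=np.radians(ang); z=np.array([np.cos(a),np.sin(a),0]); s=np.array([-np.sin(a),np.cos(a),0]); n=np.array([0,0,1.])
    l=np.radians(lean); b=np.cos(l)*n+np.sin(l)*s
    k=np.radians(leanx); b,z=np.cos(k)*b+np.sin(k)*z, np.cos(k)*z-np.sin(k)*b
    y=-b; M=np.c_[np.cross(y,z),y,z]
    return iso2w(p,np.array(G)+0.019*y)[0], (Rp*R.from_matrix(M)).as_euler('xyz',degrees=True)
E
python3 - <<'E'
from h import *
p=json.load(open("p.json"))
K=[.035,.095,.041];T=[0,-.01,.041];T2=[0,.035,.041];H=[-.02,-.095,.041]
for nm,G,angs in (("knob",K,(90,120,150,180)),("tab",T,(180,)),("tabB",T2,(180,)),("tabY",T,(90,)),("tabYB",T2,(90,)),("handle",H,(180,150,120,90))):
  for lean in range(-40,41,10):
    o=[]
    for fl in (0,180):
      for a in angs:
        q=env.inverse_kinematics(*gpose(p,G,a+fl,lean if fl==0 else -lean))
        o.append('-' if q is None else "%d/%d/%d"%tuple(q[3:]))
    print(nm,lean,*o)
E
```

```text
knob -40 -5/-71/-117 12/-72/-106 31/-67/-99 56/-60/-98 -5/-71/62 12/-72/73 31/-67/80 56/-60/81
knob -30 0/-57/-121 15/-58/-110 35/-54/-102 61/-49/-99 0/-57/58 15/-58/69 35/-54/77 61/-49/80
knob -20 8/-42/-129 22/-43/-116 41/-41/-106 67/-37/-101 8/-42/50 22/-43/63 41/-41/73 67/-37/78
knob -10 26/-25/-147 38/-27/-129 54/-26/-115 77/-24/-105 26/-25/32 38/-27/50 54/-26/64 77/-24/74
knob 0 104/-9/149 - 104/-9/-150 104/-9/-120 104/-9/-30 104/-9/0 104/-9/29 104/-9/59
knob 10 - - - - - - - -
knob 20 - - - -18/-12/-7 - - - -18/-12/172
knob 30 - -143/-24/82 -76/-15/32 -48/-26/27 - -143/-24/-97 -76/-15/-147 -48/-26/-152
knob 40 - -147/-44/90 -98/-32/61 -62/-39/46 - -147/-44/-89 -98/-32/-118 -62/-39/-133
tab -40 69/-52/-106 69/-52/73
tab -30 77/-41/-108 77/-41/71
tab -20 89/-29/-112 89/-29/67
tab -10 111/-16/-121 111/-16/58
tab 0 - -
tab 10 - -
tab 20 -36/-19/21 -36/-19/-158
tab 30 -55/-33/44 -55/-33/-135
tab 40 -64/-46/56 -64/-46/-123
tabB -40 63/-55/-105 63/-55/74
tabB -30 70/-44/-106 70/-44/73
tabB -20 81/-32/-110 81/-32/69
tabB -10 100/-19/-118 100/-19/61
tabB 0 - -
tabB 10 - -
tabB 20 -31/-
[... 627 characters left out ...]
-62/-104 83/-48/67 44/-50/76 17/-57/79 -3/-62/75
handle -30 95/-37/-115 51/-37/-106 21/-44/-103 0/-48/-107 95/-37/64 51/-37/73 21/-44/76 0/-48/72
handle -20 111/-25/-120 67/-24/-115 29/-29/-109 5/-33/-113 111/-25/59 67/-24/64 29/-29/70 5/-33/66
handle -10 - 112/-9/-142 71/-9/-141 26/-13/-133 - 112/-9/37 71/-9/38 26/-13/46
handle 0 - - - - - - - -
handle 10 - - - - - - - -
handle 20 -44/-26/38 -63/-19/30 -88/-13/29 -135/-17/57 -44/-26/-141 -63/-19/-149 -88/-13/-150 -135/-17/-122
handle 30 -56/-40/54 -81/-34/55 -114/-33/67 -151/-43/79 -56/-40/-125 -81/-34/-124 -114/-33/-112 -151/-43/-100
handle 40 -62/-52/62 -88/-48/68 -120/-51/81 -154/-66/88 -62/-52/-117 -88/-48/-111 -120/-51/-98 -154/-66/-91
```

A lean of -20 to -25° with the 180° flip works for every pose, with q6 at about 50–78. I'll move to hover over the knob and check with the wrist camera.

```bash
cat >> h.py <<'E'
def fish(f,W):
    c=R.from_euler('xyz',f['orientation'],degrees=True).inv().apply(W-np.array(f['position']))
    v=np.c_[c[:,0],-c[:,1],-c[:,2]]; r=np.hypot(v[:,0],v[:,1]); th=np.arctan2(r,v[:,2])
    return np.c_[f['cx']+f['fx']*th*v[:,0]/r, f['cy']+f['fy']*th*v[:,1]/r]
def along(p,G,ang,lean,back):  # pose backed off along the tool axis
    pos,o=gpose(p,G,ang,lean); y=R.from_euler('xyz',o,degrees=True).as_matrix()[:,1]
    return pos-back*y,o
E
python3 - <<'E'
from h import *
p=json.load(open("p.json"))
env.goto(*along(p,[.035,.095,.041],270,20,.09))
s=env.read_state(); print(s['clock'],s['position'],np.round(s['joint_positions'],0),s['force'])
f=env.grab_frame("wrist"); v=f['image'].copy()
P=np.array([[35,95,50],[60,95,50],[10,95,50],[0,-10,48],[-20,-95,48],[80,166,0],[80,-166,0],[-80,-166,0],[-80,166,0]])/1e3
for a in fish(f,iso2w(p,P)): cv2.circle(v,tuple(int(round(t)) for t in a),1,(255,0,255),-1)
cv2.imwrite("pics/w1.png",cv2.resize(v,None,fx=1.5,fy=1.5,interpolation=cv2.INTER_NEAREST))
for t in ("clamp_knob","tab_grip","handle_grip"): print(t,[(np.round(a['xyz'],3).tolist(),round(a['score'],2)) for a in env.search_frame(f,t)[:2]])
print(iso2w(p,P[[0,3,4]]).round(3))
E
```

```text
4.0667 [0.65637601 0.03291797 0.19845813] [ 20.  21.  -7.   7. -53.  51.] [-0.56215215 -0.20271198  0.48440352]
clamp_knob [([0.68, 0.024, 0.129], 0.94)]
tab_grip [([0.629, -0.052, 0.083], 0.6)]
handle_grip [([0.592, -0.139, 0.092], 0.88), ([0.689, -0.367, 0.018], 0.62)]
[[ 0.664  0.032  0.136]
 [ 0.608 -0.062  0.117]
 [ 0.569 -0.139  0.107]]
```

View pics/w1.png

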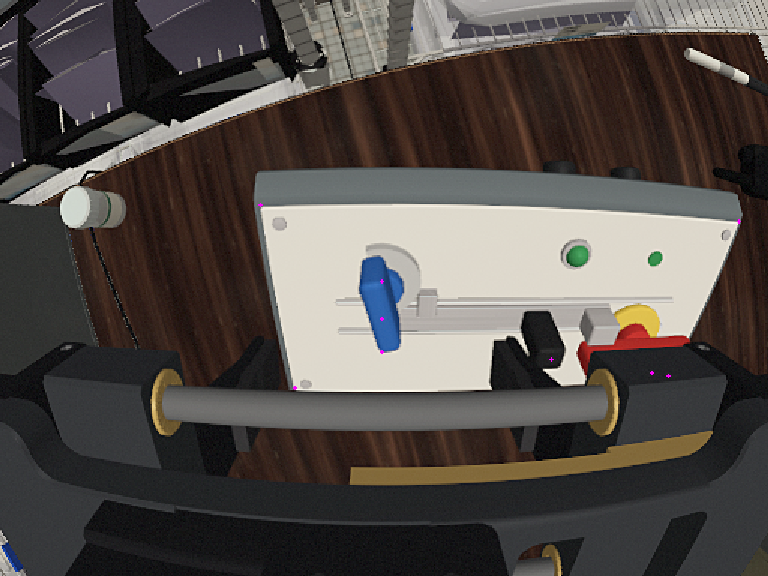

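The panel corners agree with the fit, at (260,204), (739,222) and (294,388). The tab marker lands on the tab's top face. The knob wing needs a closer check, so I'll overlay its wireframe.

```bash
python3 - <<'E'
from h import *
p=json.load(open("p.json"))
f=env.grab_frame("wrist"); S=4
v=cv2.resize(f['image'][130:270,200:390],None,fx=S,fy=S,interpolation=cv2.INTER_NEAREST)
def box(cx,cy,hx,hy,z0,z1,col):
    for z in (z0,z1):
        q=np.array([[cx-hx,cy-hy,z],[cx+hx,cy-hy,z],[cx+hx,cy+hy,z],[cx-hx,cy+hy,z]])/1e3
        cv2.polylines(v,[((fish(f,iso2w(p,q))-[200,130]+.5)*S).astype(int)],True,col,1)
box(35,95,25,7,20,50,(0,255,255)); box(0,-10,9,10,10,48,(0,255,255)); box(-20,-95,8,50,15,48,(255,255,0))
cv2.imwrite("pics/w2.png",v)
E
```

```text
(no output)
```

View pics/w2.png

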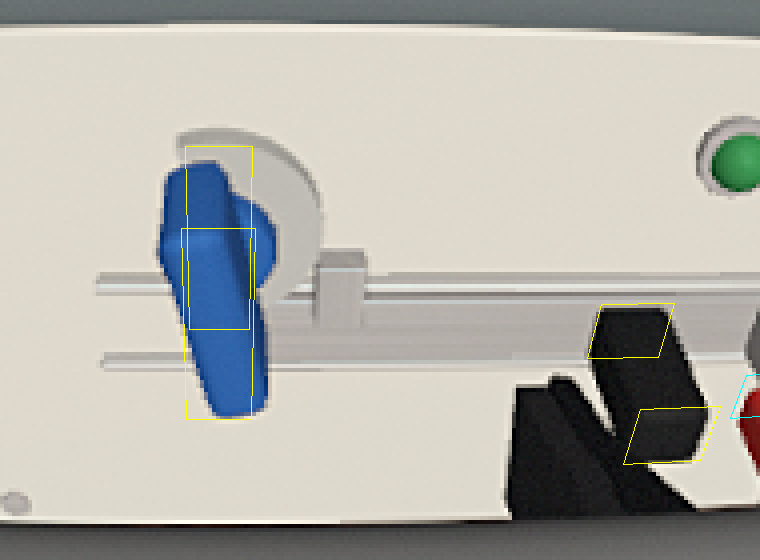

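The overlay shows the wing centred where predicted, at (220,325), but already turned about 10° counter-clockwise. The tab sits about 2 mm towards +y. I'll grip the knob at 8° and turn it.

```bash
python3 - <<'E'
from h import *
p=json.load(open("p.json"))
K=[.035,.095,.041]; a0=278
def st(t):
    s=env.read_state(); print(t,round(s['clock'],2),np.round(s['force'],1),np.round(s['wrist_torque'],2),round(s['opening'],3),np.round(s['joint_positions'][3:],0))
env.gripper_to(.65)
env.goto(*along(p,K,a0,20,.06))
print(env.move_straight(*along(p,K,a0,20,0),rate=.08,force_limit=12)); st('down')
env.gripper_to(0,grasp_force=25); st('grip')
for a in (293,308,323,338,353,362):
    env.move_straight(*along(p,K,a,20,0),rate=.05); st(a)
f=env.grab_frame("top"); cv2.imwrite("pics/t1.png",cv2.resize(f['image'][85:215,190:360],None,fx=4,fy=4))
E
```

```text
False
down 6.28 [-0.6  0.3 -0.1] [ 0.07  0.48 -0.04] 0.646 [ 12. -43.  54.]
grip 6.96 [-0.2  5.8  0.2] [1.7  0.73 0.28] 0.278 [ 12. -43.  54.]
293 7.37 [-1.4  5.5 -0.4] [2.26 0.99 0.36] 0.279 [ 19. -44.  61.]
308 7.78 [-2.6  8.4  1.3] [2.87 1.39 0.3 ] 0.275 [ 27. -43.  67.]
323 8.18 [-5.7 10.   1.7] [3.25 1.98 0.2 ] 0.273 [ 36. -42.  72.]
338 8.59 [-6.7 11.3  1.7] [3.48 2.53 0.04] 0.276 [ 47. -40.  76.]
353 9.0 [-8.9 10.2  2.1] [3.28 2.84 0.04] 0.273 [ 60. -38.  78.]
362 9.31 [-8.  10.4  1. ] [ 3.08  2.8  -0.2 ] 0.278 [ 69. -37.  79.]
```

View pics/t1.png

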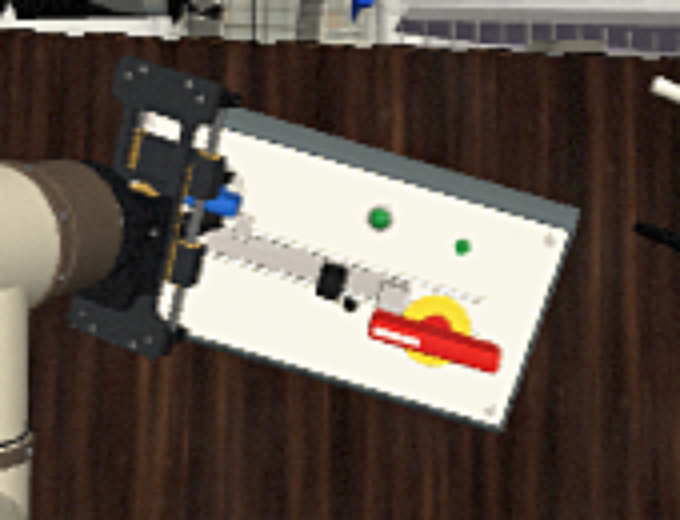

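The wing is now parallel to the bar. I'll nudge it slightly onto its stop, release, back off and look from above the tab.

```bash
python3 - <<'E'
from h import *
p=json.load(open("p.json"))
K=[.035,.095,.041]; T=[0,-.008,.041]
env.move_straight(*along(p,K,365,20,0),rate=.05); s=env.read_state();print(s['force'],s['wrist_torque'])
env.move_straight(*along(p,K,361,20,0),rate=.05)
env.gripper_to(.65)
env.move_straight(*along(p,K,361,20,.06),rate=.15)
env.goto(*along(p,T,360,20,.06))
f=env.grab_frame("wrist"); print(env.read_state()['clock'])
cv2.imwrite("pics/w3.png",cv2.resize(f['image'],None,fx=1.5,fy=1.5))
E
```

```text
[-8.10405259  9.9306334   1.47038138] [ 2.89614736  2.66814478 -0.31077422]
11.8083
```

View pics/w3.png

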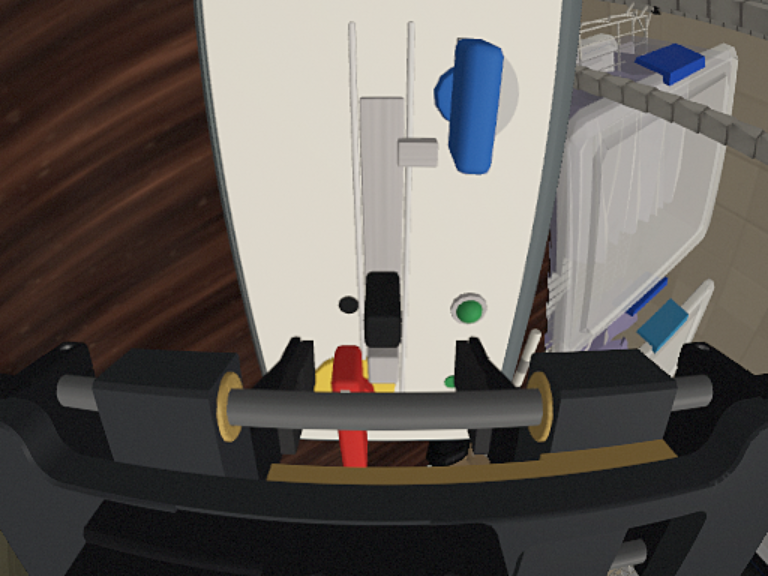

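The wing lies parallel to the rails, running from (478,45) to (470,168). The cam has swung uphill, clear of the lug at (418,152). The fingers straddle the tab at (382,308), so I'll grip it and slide it.

```bash
python3 - <<'E'
from h import *
p=json.load(open("p.json"))
T=[0,-.008,.041]
def st(t):
    s=env.read_state(); print(t,round(s['clock'],2),np.round(s['force'],1),np.round(s['wrist_torque'],2),round(s['opening'],3))
print(env.move_straight(*along(p,T,360,20,0),rate=.08,force_limit=12)); st('down')
env.gripper_to(0,grasp_force=25); st('grip')
for y in (.01,.025,.034,.037,.040):
    r=env.move_straight(*along(p,[0,y,.041],360,20,0),rate=.05,force_limit=20); st((y,r))
    if r: break
env.gripper_to(.6); st('rel')
s=env.read_state(); y=R.from_euler('xyz',s['tool_rot'],degrees=True).as_matrix()[:,1]
env.move_straight(np.array(s['position'])-.08*y,rate=.15)
env.goto(*along(p,[-.02,-.095,.041],360,25,.07))
f=env.grab_frame("wrist"); st('hover')
cv2.imwrite("pics/w4.png",cv2.resize(f['image'],None,fx=1.5,fy=1.5))
E
```

```text
False
down 12.71 [0.2 0.7 0.5] [ 0.78  0.77 -0.05] 0.648
grip 13.45 [-5.2  2.4  0.2] [ 1.28  1.97 -0.45] 0.2
(0.01, False) 13.96 [-6.9  2.   0.8] [ 1.27  2.41 -0.7 ] 0.207
(0.025, False) 14.41 [-8.2  2.4  0.8] [ 1.28  2.4  -0.72] 0.205
(0.034, False) 14.74 [-8.6  1.3  1.6] [ 1.19  2.6  -0.78] 0.208
(0.037, False) 14.99 [-7.4 -0.2  0.5] [ 0.86  2.55 -0.97] 0.208
(0.04, False) 15.24 [-6.2 -6.4 -0.6] [-0.46  2.26 -1.21] 0.206
rel 16.11 [-0.6 -0.3 -0.1] [ 0.76  0.84 -0.02] 0.598
hover 17.44 [ 0.2 -0.6  0.8] [1.01 0.71 0.06] 0.598
```

View pics/w4.png

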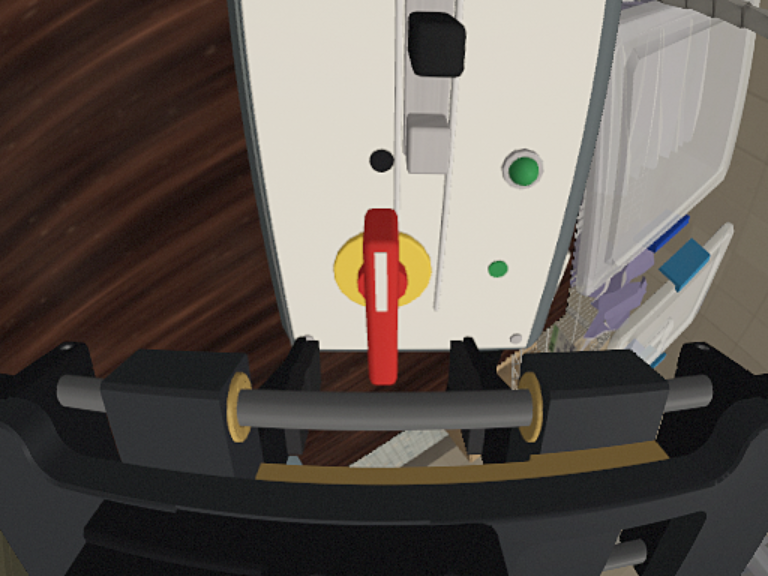

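The bar is back: it met its stop, and the nose at (428,145) is clear of the handle. The fingers straddle the red bar. I'll grip it hard and turn it clockwise.

```bash
python3 - <<'E'
from h import *
p=json.load(open("p.json"))
H=[-.02,-.095,.041]
def st(t):
    s=env.read_state(); print(t,round(s['clock'],2),np.round(s['force'],1),np.round(s['wrist_torque'],2),round(s['opening'],3),np.round(s['joint_positions'][3:],0))
print(env.move_straight(*along(p,H,360,25,0),rate=.08,force_limit=12)); st('down')
env.gripper_to(0,grasp_force=60); st('grip')
for a in (345,330,315,300,285,270,268):
    env.move_straight(*along(p,H,a,25,0),rate=.05); st(a)
env.gripper_to(.6); st('rel')
env.move_straight(*along(p,H,268,25,.10),rate=.15)
f=env.grab_frame("wrist"); st('hover')
cv2.imwrite("pics/w5.png",cv2.resize(f['image'],None,fx=1.5,fy=1.5))
E
```

```text
False
down 18.47 [0.5 0.  0.7] [ 0.92  0.75 -0.01] 0.602 [103. -31.  63.]
grip 19.18 [-4.5  2.1  0.2] [ 1.4   1.63 -0.49] 0.178 [103. -31.  63.]
345 19.64 [-5.7  3.1  1.3] [ 1.51  1.86 -0.51] 0.184 [ 80. -31.  66.]
330 20.11 [-6.8  6.3  0.4] [ 2.2   2.15 -0.5 ] 0.18 [ 58. -31.  70.]
315 20.54 [-8.6  7.4  1. ] [ 2.84  2.02 -0.38] 0.183 [ 39. -34.  73.]
300 20.95 [-6.4  9.   0. ] [ 2.85  1.6  -0.15] 0.18 [ 24. -37.  74.]
285 21.36 [-4.9 10.3  1.2] [3.16 1.31 0.05] 0.181 [ 12. -40.  73.]
270 21.77 [-4.5  8.2 -1. ] [2.32 0.93 0.26] 0.181 [  2. -42.  70.]
268 22.02 [-4.4  6.8 -1.9] [1.89 0.99 0.44] 0.18 [  1. -42.  70.]
rel 22.91 [-0.3 -0.7  0.6] [-0.04  0.31 -0.01] 0.599 [  1. -42.  70.]
hover 23.77 [ 0.1 -0.3 -0.2] [-0.1   0.29  0.01] 0.599 [  1. -54.  70.]
```

View pics/w5.png

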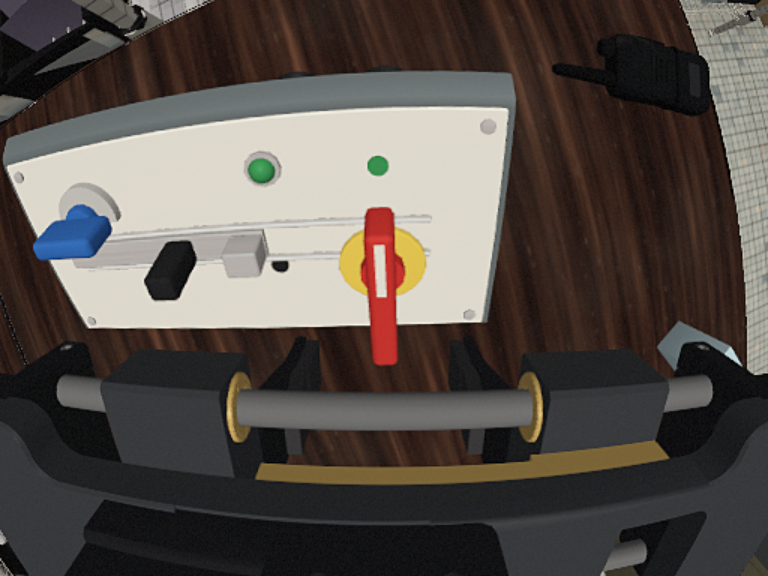

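The handle points at the green dot and has been released. Before handing in, I'll overlay the expected end state on this view to check the knob, bar and handle margins, and confirm the loose items haven't moved.

```bash
python3 - <<'E'
from h import *
p=json.load(open("p.json"))
f=env.grab_frame("wrist"); S=2
v=cv2.resize(f['image'][30:260,0:360],None,fx=S,fy=S)
def top(cx,cy,hx,hy,z1,col,a=0):
    q=np.array([[-hx,-hy],[hx,-hy],[hx,hy],[-hx,hy]]); c,s=np.cos(a),np.sin(a)
    q=np.c_[q@np.array([[c,s],[-s,c]])+[cx,cy],[z1]*4]/1e3
    cv2.polylines(v,[((fish(f,iso2w(p,q))-[0,30]+.5)*S).astype(int)],True,col,1)
top(35,95,25,7,50,(0,255,255),np.pi/2); top(35,95,25,7,50,(0,0,255),1.35)
top(0,35,9,10,48,(0,255,255)); top(0,28,9,10,48,(0,0,255)); top(-20,-95,50,8,48,(255,255,0))
cv2.imwrite("pics/w6.png",v)
g=env.grab_frame("top")
for t in ("radio","carton","stapler","vial"): print(t,[(np.round(a['xyz'],3).tolist(),round(a['score'],2)) for a in env.search_frame(g,t)[:2]])
E
```

```text
radio [([0.673, -0.407, 0.028], 0.83)]
carton [([0.422, -0.379, 0.076], 0.53)]
stapler [([0.556, 0.366, 0.036], 0.82)]
vial []
```

View pics/w6.png

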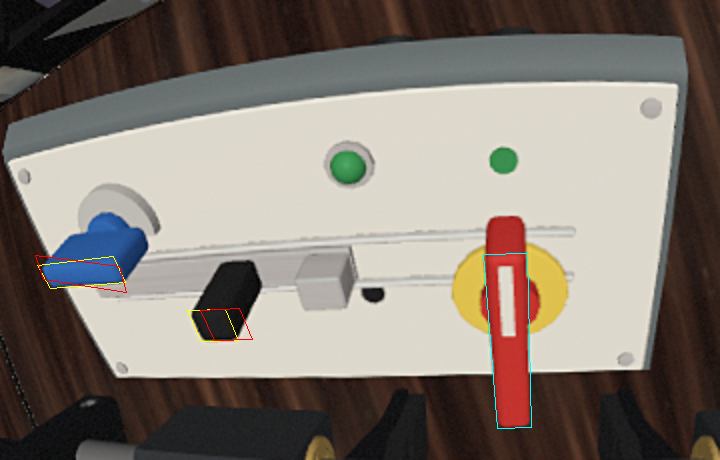

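The wing, tab and handle all lie on the full-travel outlines, not the threshold ones. The gripper is clear of everything, so I'm handing in.

```bash
python3 - <<'E'
from h import *
f=env.grab_frame("scene"); print([(np.round(a['xyz'],3).tolist(),round(a['score'],2)) for a in env.search_frame(f,"vial")[:3]])
print(env.read_state()['clock']); env.close_job()
E
```

```text
[([0.376, 0.088, 0.047], 0.47), ([0.635, -0.002, 0.088], 0.18)]
24.175
the job is handed in; nothing more can be done
```

I turned the clamp knob free, slid the lock bar back to its stop and turned the red handle to ON. The gripper was open and clear of everything when I handed the job in at 24.2 s.

**Approach:** I took the box pose from the camera images. An approach square to the panel ran into the joint-5 limit, so I leaned the tool 20–25° about the jaw axis for every grip.

**Start state:** the knob was not quite at zero. Its wing was already turned about 10° counter-clockwise, so I gripped it at that angle.

**Last checks:**
- **Joints:** in the final wrist picture the knob wing, tab and handle all lay on their full-travel outlines (1.571 rad, 45 mm and 1.571 rad). The knob and tab were clearly past the pass limits.
- **Forces:** readings on the tool stayed below about 15 N. The bar's stop was felt at the end of its slide.
- **Radio, carton and stapler:** found again within about 6 mm of their first positions, which is close to the detector's accuracy.
- **Vial:** the last top view missed it. The scene view put it about 7 mm from its first reading, but with a low score of 0.47. The arm did not work near it.

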